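# Set the balcony fan control by feel

### The job

Set the fan on the chrome control: turn its knob gently anticlockwise (seen from above) until you feel it meet its stop, without forcing it against the stop, then turn it back clockwise exactly four clicks and leave it there. Then press the green start button fully down, let go, and leave the dominoes, glass, dish and caddy where they are.

Things in the scene. Friction and masses are not known exactly. Their poses are not given: they have to be found in the camera images.
- control_top (a point): fan control: a chrome box fixed to the slab, 125 mm (its x) by 225 mm (its y) and 60 mm high. This point is the centre of its top face, z up. The knob's axis stands at (0, +50 mm) and the button's at (0, -60 mm) in this frame.
- knob_grip (a point): round chrome knob, a plain cylinder 44 mm in diameter, turning only about its vertical axis. This point is on the axis half-way up the grip, 86 mm above the slab; the frame turns with the knob: z up, x along the red pointer line. The top is 16 mm above this point; 16 mm below it begins a 52 mm flange, 6 mm high, that turns too and sits on a fixed bezel, 74 mm in diameter and 4 mm high.
- knob_top (a point): centre of the knob's top face, same axes. The knob has 18 clicks (detents) per turn, one every 20 degrees (0.349 rad), level with the 18 black dots on the bezel, and settles into the nearest when let go. Each click takes up to about 0.15 N m to turn over. Nothing shows where the anticlockwise stop lies: it is hidden 95 to 170 degrees anticlockwise of the start.
- knob_axis (a point): fixed point on the box top under the knob's axis, axes of the box. The stop inside is a stiff rubber buffer met under 2 degrees past the last click position; beyond, torque rises about 3 N m per rad on top of the click. The buffer must take less than 0.6 N m; 0.1 N m of it is plainly the stop. Let go there, the knob rests in the last click; the first click back is 20 degrees clockwise of that.
- start_top (a point): centre of the top face of the round green start button (26 mm in diameter, in a black collar 42 mm in diameter), z up; it stands about 22 mm above the box top, 10 mm proud of its collar
- start (a joint): travel of the start button: 0 m up, 0.006 m fully down; it springs back when let go; about 5 N pushes it fully down
- domino_a: white melamine domino with black pips, 48 x 24 x 10 mm, lying flat on the slab; origin at the centre of its underside. A bystander.
- domino_b: white melamine domino with black pips, 48 x 24 x 10 mm, lying flat on the slab; origin at the centre of its underside. A bystander.
- domino_c: white melamine domino with black pips, 48 x 24 x 10 mm, lying flat on the slab; origin at the centre of its underside. A bystander.
- domino_d: white melamine domino with black pips, 48 x 24 x 10 mm, lying flat on the slab; origin at the centre of its underside. A bystander.
- glass: empty short glass, 76 mm in diameter at the rim, 85 mm high, standing upright; origin at the centre of its underside. A bystander.
- dish: blue ceramic dish, 140 mm in diameter, 28 mm high; origin at the centre of its underside. A bystander.
- caddy: white plastic two-tier caddy, 160 mm (its x) by 240 mm (its y), 180 mm high; origin at the centre of its underside. A bystander.

How it is judged:
By the outcome, as a careful person would: the job done as asked, in the order asked, and still so for the second after the job is handed in, with the robot touching nothing.
It also fails if it takes over 69 s, if anything falls off the work surface, if the arm or the gripper's body presses on something with over 40 N, if the wrist force passes 120 N, or if a joint passes its speed limit or range.

### The arm

A 6-joint arm with a two-finger parallel gripper is mounted at the origin on the work surface. World frame = base frame: x ahead of the robot, y to its left, z up, the work surface at z = 0. Lengths are in m, angles in rad, forces in N, time in s.
With the tool pointing down it reaches from about 0.375 to 0.925 m from the base axis. Payload 5.7 kg.
Tool frame: the origin (TCP) lies on the centre line of the jaws, within the pads' length; the fingertips stand 22 mm ahead of it and the grasp point (between the pads) lies 3 mm ahead of it; z points along the fingers, y is the direction in which the jaws open and shut (so a half turn about z gives the same grasp; the last joint's range is limited). The gripper opens to 88 mm and grips with 3 to 60 N. Pads are 20 mm wide; open, the fingers measure 115 mm over their backs; the gripper's body (75 mm by 178 mm) begins 61 mm behind the grasp point.
Start: joints at [-1.363, 0.359, 1.51, -0, 1.272, -0.115], TCP at [0.19, -0.569, 0.245] pointing down, gripper open.
Joint ranges: [-2.97, 2.97], [-1.01, 2.36], [0.21, 2.38], [-0.96, 4.11], [0.2, 2.71], [-2.98, 2.98]. Speed limits (rad/s): [2.39, 2.39, 3.14, 3.14, 3.14, 3.14].

### API

Orientations are given as a rotation vector (axis times angle).
In Python, from cell import robot, optics gives the robot as it stands. The module is installed in compiled form; this text tells all that it offers.
- The arm moves only by the shell command python3 -m inch 'ROWS' [FORCE]. ROWS is JSON, a list that holds one entry, the list of rows, each a list of 7 numbers: the shift along the tool's x, y, z in m, then the turn, a rotation vector about the tool's x, y, z in rad, then the opening, from 0 (shut) to 1 (fully open). In form: [[[dx, dy, dz, wx, wy, wz, grip], ...]]. A call has 1 to 20 rows; each row shifts and turns the pose as measured when the row begins, along the tool's axes as they then stand; what a row does not reach is not made up. A row lasts 1/10 s, in which the tool goes at most 50 mm and 8.59 degrees, less where a joint would pass 70% of its speed; a pose out of reach is approached as far as the arm can. A call is refused whole if a number of a shift passes 0.05 or a number of a turn 0.15, either way. A call with a gripper value outside its range is refused whole. The fingers move at their own pace and stop on an object; FORCE is the grip in N (left out, the last holds). Time passes only in rows, so rows that do not move let the fingers close. It gives the time, the measured TCP pose, the force and the opening at its end, in the units of the state.
- robot.get_state(): the state, without advancing time (a new reading comes with each control period).
- optics.capture(name): name is "scene" or "top" or "wrist"; returns a dict with "img" (384x512x3 uint8, red, green, blue), "z_map" (384x512 float32, m along the optical axis (not along the pixel's ray), 0 where there is no reading), "fx", "fy", "cx", "cy" (pixels), "k1" (the pictures are not rectified: a ray, as slopes to the right and down, at radius r is drawn at 1 + k1 r^2 times it, then the intrinsics apply), "R" (3x3) and "t" (3): a world point X has camera coordinates R X + t. Camera axes: x right, y down, z forward; pixel columns grow to the right and rows downward; lengths in m; the calibration is good to about 2 mm. A picture is of the moment at which its call begins.
- robot.finish_job(): hands the job in, once; it reports no verdict.
Trained networks look in the newest picture that a camera, given by its name, has taken for a name from the list of things; names that differ only in an ending like _2 or _b are one class to them, and where a whole thing is asked for, a point or a joint stands for the part that bears it (a point fixed in the world has none). Each returns a list of dicts, best first, with "score" (0 to 1); they miss things now and then, are a little off and sometimes report something else, mostly with a low value. They report only what shows in the picture. A call takes as long as a camera call.
- optics.look_for(camera, query): "centre" ([column, row] in pixels, amid what is visible of it).
- optics.masks_of(camera, query): "mask" (384x512 bool, what is visible of it) and "centre" ([column, row] in pixels, amid what is visible of it).
- optics.mark_of(camera, query): "centre" ([column, row] in pixels: a listed point, or the origin of a listed thing).
The state is a dict: "time_s": time; "qpos": joint angles; "joint_velocities": joint speeds; "joint_efforts": joint torques, N m; "position": TCP position; "ee_rot": TCP orientation; "force": force on the tool from outside, world axes, zero at the start; "ft_torque": the same for the moment, N m; "grip_width": opening from 0.0 (shut) to 1.0 (fully open).
Only numpy, scipy, OpenCV 4.12 (cv2) and the standard library are available. Lean on these libraries where they do the work, as an engineer would, in place of code of your own. Each camera call takes 0.05 s, during which the arm holds its last target.

## Working session

There is one attempt and no reset: what is moved stays moved. The work goes in short steps, Python scripts to look and compute and a shell command to move; the robot and the scene stay as the last step left them, time stands still between calls to the robot, and variables do not carry over. Pictures are saved under pics/ and viewed, and the job is handed in when it is done.

```bash
mkdir -p pics
cat > h.py <<'E'
from cell import robot, optics
import numpy as np, cv2
def cap(n,f=None):
    c=optics.capture(n)
    if f: cv2.imwrite('pics/'+f,cv2.cvtColor(c['img'],cv2.COLOR_RGB2BGR))
    return c
def ray(c,u,v):
    K=np.array([[c['fx'],0,c['cx']],[0,c['fy'],c['cy']],[0,0,1.]])
    p=cv2.undistortPoints(np.array([[[u,v]]],float),K,np.array([c['k1'],0,0,0.]))[0,0]
    R=np.array(c['R']);t=np.array(c['t'])
    return -R.T@t, R.T@np.array([p[0],p[1],1])
def atz(c,u,v,z):
    o,d=ray(c,u,v); return o+d*(z-o[2])/d[2]
def proj(c,X):
    K=np.array([[c['fx'],0,c['cx']],[0,c['fy'],c['cy']],[0,0,1.]])
    # k1 exact forward: 1+k1 r^2
    return cv2.projectPoints(np.array([X],float),cv2.Rodrigues(np.array(c['R']))[0],np.array(c['t']),K,np.array([c['k1'],0,0,0.]))[0].ravel()
E
python3 - <<'E'
from h import *
s=robot.get_state(); print(s)
zs=dict(control_top=.06,knob_grip=.086,knob_top=.102,knob_axis=.06,start_top=.082,glass=0,dish=0,caddy=0,domino_a=0)
for n in ['top','scene','wrist']:
    c=cap(n,n+'0.png')
    for q,z in zs.items():
        for r in optics.mark_of(n,q)[:4 if q=='domino_a' else 1]:
            print(n,q,np.round(r['centre'],1),round(r['score'],2),np.round(atz(c,*r['centre'],z),4))
print(robot.get_state()['time_s'])
E
```

```text
{'time_s': 0.0, 'qpos': array([-1.36308056e+00,  3.59484817e-01,  1.51138819e+00, -4.84720914e-07,
        1.27251340e+00, -1.15124588e-01]), 'joint_velocities': array([ 0.00269503, -0.00257629,  0.00057072,  0.00044097,  0.00027541,
        0.00074528]), 'joint_efforts': array([-3.24645123e-03, -5.15377700e+01, -2.70727766e+01,  6.71709166e-02,
        3.46435443e-02, -1.31057673e-04]), 'position': array([ 0.19020412, -0.56838686,  0.24383842]), 'ee_rot': array([-3.09898349e+00, -5.04629274e-01,  1.31048560e-04]), 'force': array([-0.28307275, -0.18782088,  0.88578393]), 'ft_torque': array([ 0.00564866, -0.02512899, -0.00233785]), 'grip_width': 0.9979673288645644}
top control_top [225.4 228.6] 0.96 [ 0.5528 -0.0713  0.06  ]
top knob_grip [212.6 230.3] 0.47 [ 0.5456 -0.0369  0.086 ]
top knob_top [208.5 233.1] 0.59 [ 0.5363 -0.0268  0.102 ]
top knob_axis [209.6 236.2] 0.74 [ 0.5317 -0.0263  0.06  ]
top start_top [245. 219.] 0.51 [ 0.5766 -0.1276  0.082 ]
top glass [317.4 228. ] 0.78 [ 0.5573 -0.3411  0.    ]
top caddy [396.1 243.9] 0.8 [ 0.5053 -0.5763  0.    ]
top domino_a [ 85.5 235.
[... 208 characters left out ...]
rol_top [267.4 186.7] 0.57 [ 0.5406 -0.0757  0.06  ]
scene knob_grip [267.5 188.8] 0.56 [ 0.5644 -0.0725  0.086 ]
scene knob_top [284.2 177.6] 0.68 [ 0.5224 -0.0224  0.102 ]
scene knob_axis [281.7 187.4] 0.96 [ 0.5361 -0.0272  0.06  ]
scene start_top [250.7 187.9] 0.52 [ 0.5669 -0.1287  0.082 ]
scene glass [193.2 186.7] 0.65 [ 0.5437 -0.3411  0.    ]
scene dish [318.9 275.9] 0.66 [0.8112 0.1305 0.    ]
scene caddy [132.2 167.9] 0.65 [ 0.498  -0.5834 -0.    ]
scene domino_a [378.5 238.8] 0.65 [0.6514 0.319  0.    ]
scene domino_a [204.3 166.7] 0.64 [ 0.4539 -0.3195 -0.    ]
scene domino_a [380.  188.9] 0.52 [ 0.453   0.3203 -0.    ]
scene domino_a [392.7 211.8] 0.42 [0.5401 0.3667 0.    ]
1.5
```

View pics/top0.png

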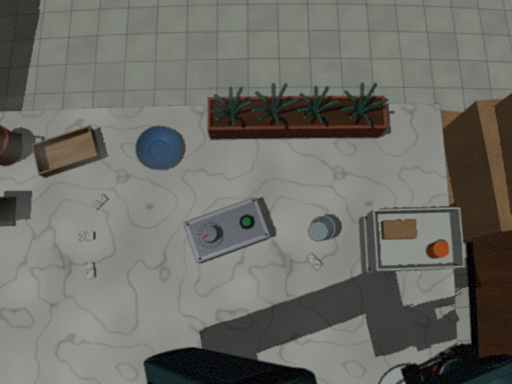

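View pics/scene0.png

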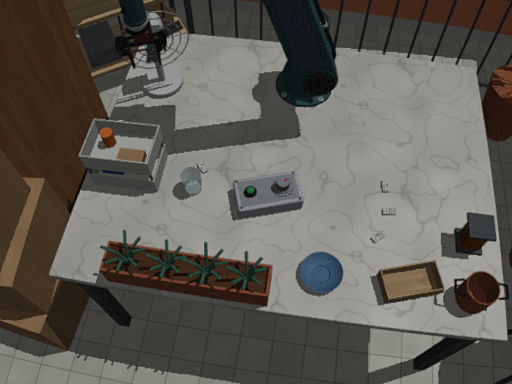

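Run:
```python
import cv2
a=cv2.imread('pics/top0.png')[180:280,170:290]
cv2.imwrite('pics/top0z.png',cv2.resize(a,None,fx=6,fy=6,interpolation=cv2.INTER_CUBIC))
```

```text
(no output)
```

View pics/top0z.png

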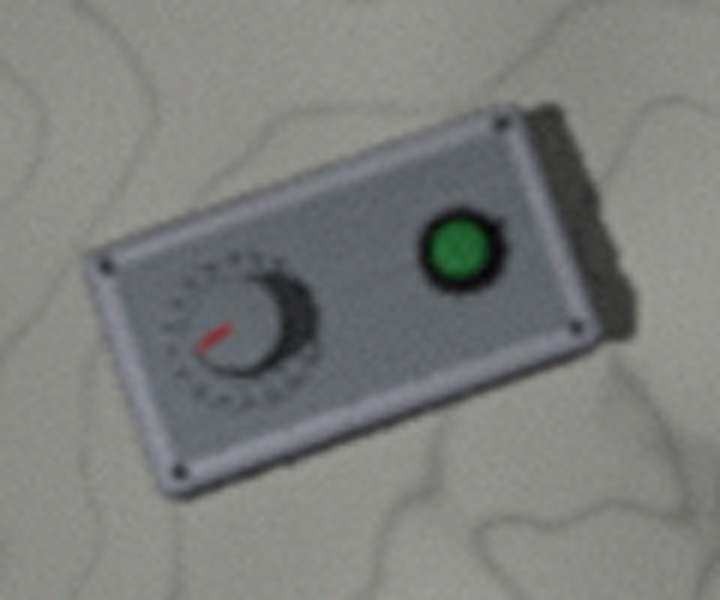

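The top view shows the control with the knob at about (209,233), its red pointer towards lower left, and the button at about (247,221). The path there at z≈0.24 is clear: the glass is at (320,228) and the caddy at (415,240).

```bash
python3 -m inch '[[[0.038,-0.031,0,0,0,0,1],[0.038,-0.031,0,0,0,0,1],[0.038,-0.031,0,0,0,0,1],[0.038,-0.031,0,0,0,0,1],[0.038,-0.031,0,0,0,0,1],[0.038,-0.031,0,0,0,0,1],[0.038,-0.031,0,0,0,0,1],[0.038,-0.031,0,0,0,0,1],[0.038,-0.031,0,0,0,0,1],[0.038,-0.031,0,0,0,0,1],[0.038,-0.031,0,0,0,0,1],[0.038,-0.031,0,0,0,0,1],[0,0,0,0,0,0,1],[0,0,0,0,0,0,1]]]' 40
cat > look.py <<'E'
from h import *
import sys
zs=dict(control_top=.06,knob_grip=.086,knob_top=.102,knob_axis=.06,start_top=.082)
c=cap('wrist',sys.argv[1])
for q,z in zs.items():
    for r in optics.mark_of('wrist',q)[:2]:
        print(q,np.round(r['centre'],1),round(r['score'],2),np.round(atz(c,*r['centre'],z),4))
s=robot.get_state(); print({k:np.round(s[k],3) for k in ['time_s','qpos','position','ee_rot','force','ft_torque']})
E
python3 look.py w1.png
```

```text
time_s: 2.9
position: [0.5145, -0.0626, 0.2447]
ee_rot: [3.093, 0.498, 0.011]
force: [-0.5, 0.4, -0.5]
grip_width: 1.0
control_top [276.6 153.4] 0.87 [ 0.5513 -0.074   0.06  ]
knob_grip [229.2 159.3] 0.72 [ 0.533  -0.0252  0.086 ]
knob_top [227.5 159.2] 0.71 [ 0.5357 -0.0241  0.102 ]
start_top [336.5 152. ] 0.66 [ 0.5757 -0.1318  0.082 ]
{'time_s': np.float64(3.2), 'qpos': array([-0.255,  0.236,  1.692, -0.006,  1.204,  1.003]), 'position': array([ 0.514, -0.065,  0.245]), 'ee_rot': array([3.094, 0.491, 0.011]), 'force': array([-0.732,  0.23 ,  0.122]), 'ft_torque': array([-0.013, -0.02 , -0.026])}
```

View pics/w1.png

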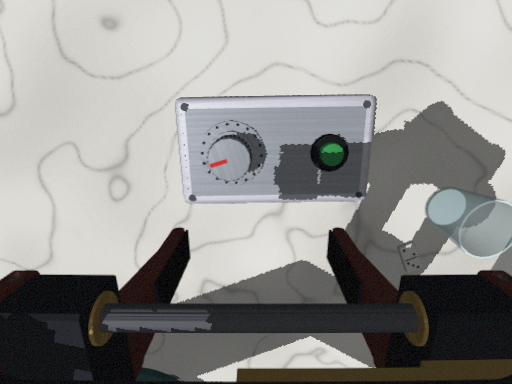

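The wrist view shows the knob at about (230,158), its pointer leftwards and slightly down, the bezel dots around it, and the button at (331,152). I'll refine these from a zoom.

Run:
```python
import cv2
a=cv2.imread('pics/w1.png')[90:210,170:380]
a=cv2.resize(a,None,fx=3.8,fy=3.8,interpolation=cv2.INTER_CUBIC)
cv2.imwrite('pics/w1z.png',a)
b=cv2.imread('pics/w1.png')[115:195,190:275]
cv2.imwrite('pics/w1k.png',cv2.resize(b,None,fx=7,fy=7,interpolation=cv2.INTER_CUBIC))
```

```text
(no output)
```

View pics/w1k.png

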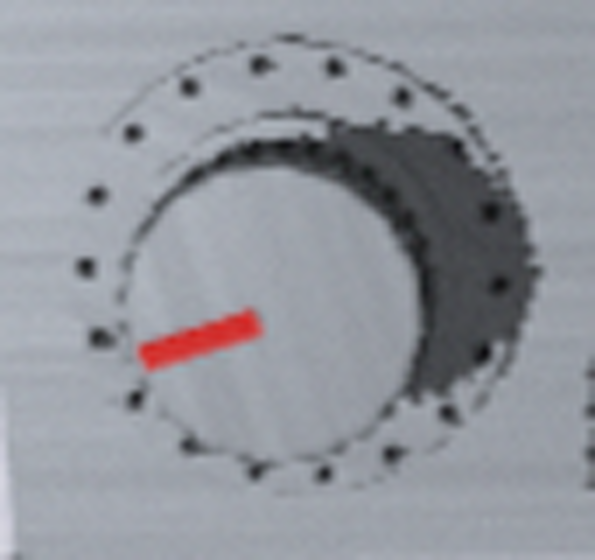

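View pics/w1z.png

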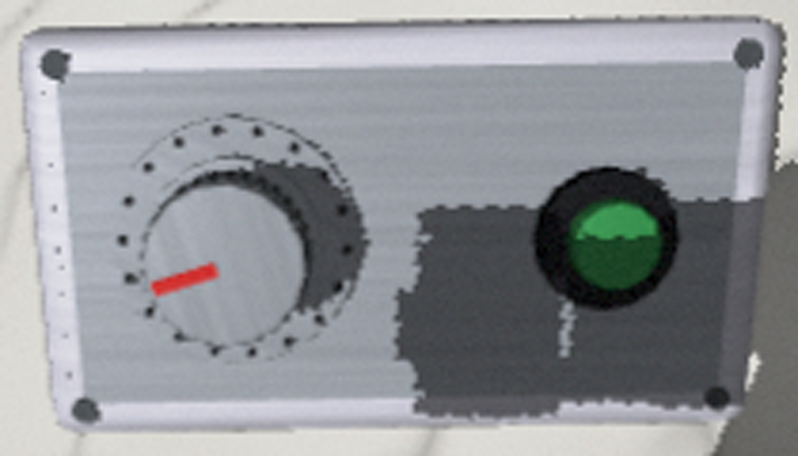

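```bash
cat > m.py <<'E'
from h import *
c=cap('wrist')
def k(x,y): return (x+.5)/7-.5+190,(y+.5)/7-.5+115
def w(x,y): return (x+.5)/3.8-.5+170,(y+.5)/3.8-.5+90
top=atz(c,*k(277,312),.102)
d=np.array([[261,66],[335,68],[402,97],[491,212],[500,286],[483,354],[447,413],[391,454],[323,473],[255,472],[189,445],[135,400],[100,338],[86,267],[97,195],[133,132],[189,88]],float)
P=np.array([atz(c,*k(*p),.064)[:2] for p in d])
A=np.c_[2*P,np.ones(len(P))]; s=np.linalg.lstsq(A,(P**2).sum(1),rcond=None)[0]
print('knob top',top,'dots centre',s[:2],'r',np.sqrt(s[2]+s[:2]@s[:2]))
ang=np.degrees(np.arctan2(*(P-s[:2]).T[::-1])); print('dot phase',np.round(ang%20,1))
a=atz(c,*k(148,357),.102);b=atz(c,*k(258,322),.102)
print('pointer',np.degrees(np.arctan2(*(a-b)[1::-1])),np.degrees(np.arctan2(*(a-top)[1::-1])))
bt=atz(c,*w(616,245),.082); print('button',bt, 'dist',np.linalg.norm((bt-top)[:2]),'boxy',np.degrees(np.arctan2(*(top-bt)[1::-1])))
cs=[atz(c,*w(*p),.06) for p in [(55,66),(748,53),(85,410),(716,397)]]
print('corner mean',np.mean(cs,0))
st=robot.get_state();R=cv2.Rodrigues(np.array(st['ee_rot']))[0]
kn=(top[:2]+s[:2])/2
print('R',R.round(3)); tgt=np.r_[kn,.096]
print('to knob in tool',R.T@(tgt-st['position']),st['position'])
E
python3 m.py
```

```text
knob top [ 0.53570751 -0.02793034  0.102     ] dots centre [ 0.53470307 -0.02742327] r 0.03348050304207035
dot phase [5.2 5.2 5.6 5.7 5.  5.2 5.4 5.5 5.1 5.6 5.4 5.6 5.7 5.5 5.3 5.3 5.7]
pointer 125.55558460383901 127.11278236413752
button [ 0.5709078  -0.13033336  0.082     ] dist 0.10828406874965343 boxy 108.97003559750533
corner mean [ 0.55099669 -0.07465413  0.06      ]
R [[ 0.951  0.309  0.009]
 [ 0.309 -0.951 -0.008]
 [ 0.006  0.01  -1.   ]]
to knob in tool [ 0.03089063 -0.03009644  0.14876203] [ 0.51386947 -0.06472074  0.24487141]
```

```bash
python3 -m inch '[[[0.016,-0.015,0.02,0.01,-0.006,0,1],[0.015,-0.015,0.02,0,0,0,1],[0,0,0.02,0,0,0,1],[0,0,0,0,0,0,1],[0,0,0,0,0,0,1]]]'
cat > t.py <<'E'
from h import *
st=robot.get_state();R=cv2.Rodrigues(np.array(st['ee_rot']))[0]
for n,t in (('knob',[.535,-.0277,.096]),('start',[.5709,-.1303,.14])): print(n,(R.T@(np.array(t)-st['position'])).round(4))
print('zax',R[:,2].round(4),'down in tool',(R.T@[0,0,-1]).round(4),'xyaw',np.degrees(np.arctan2(R[1,0],R[0,0])).round(2),st['position'].round(4),'F',st['force'].round(2),'T',st['ft_torque'].round(3),'q6',st['qpos'][5].round(3),'g',round(st['grip_width'],3),'t',st['time_s'])
E
python3 t.py
```

```text
time_s: 3.75
position: [0.5352, -0.0305, 0.1849]
ee_rot: [3.103, 0.479, 0.004]
force: [-0.2, -0.1, 0.9]
grip_width: 1.001
knob [ 0.0004 -0.0029  0.0889]
start [0.0038 0.1058 0.0451]
zax [ 0.0028 -0.0011 -1.    ] down in tool [-0.0023 -0.0019  1.    ] xyaw 17.56 [ 0.5352 -0.0305  0.1849] F [-0.21 -0.11  0.86] T [ 0.034 -0.024 -0.016] q6 1.079 g 1.001 t 3.75
```

```bash
python3 -m inch '[[[0,-0.003,0.02,0.002,-0.002,0,1],[0,0,0.02,0,0,0,1],[0,0,0.02,0,0,0,1],[0,0,0.015,0,0,0,1],[0,0,0.007,0,0,0,1],[0,0,0,0,0,0,1]]]'; python3 t.py
```

```text
time_s: 4.35
position: [0.539, -0.0323, 0.1079]
ee_rot: [3.102, 0.47, 0.018]
force: [0.1, -0.1, -0.4]
grip_width: 0.999
knob [-0.0026 -0.0057  0.0118]
start [ 0.0017  0.1032 -0.0315]
zax [ 0.0119 -0.0024 -0.9999] down in tool [-0.0107 -0.0059  0.9999] xyaw 17.24 [ 0.539  -0.0323  0.1079] F [ 0.11 -0.09 -0.4 ] T [ 0.044 -0.027 -0.039] q6 1.082 g 0.999 t 4.35
```

```bash
python3 -m inch '[[[-0.002,-0.005,0.005,0.006,-0.011,0,1],[0,0,0.003,0,0,0,1],[0,0,0,0,0,0,1]]]'; python3 t.py
```

```text
time_s: 4.65
position: [0.5371, -0.0286, 0.1018]
ee_rot: [3.105, 0.469, 0.004]
force: [-0.5, 0.4, -0.1]
grip_width: 0.998
knob [-0.0018 -0.0015  0.0058]
start [ 0.0023  0.1072 -0.038 ]
zax [ 2.6e-03 -4.0e-04 -1.0e+00] down in tool [-0.0023 -0.0012  1.    ] xyaw 17.19 [ 0.5371 -0.0286  0.1018] F [-0.5   0.36 -0.07] T [ 0.027 -0.049  0.023] q6 1.089 g 0.998 t 4.65
```

```bash
python3 -m inch '[[[-0.002,-0.0015,0.004,0.001,-0.002,0,1],[0,0,0.001,0,0,0,1],[0,0,0,0,0,0,1]]]'; python3 t.py;  python3 look.py w2.png
```

```text
time_s: 4.95
position: [0.5352, -0.0276, 0.0972]
ee_rot: [3.106, 0.47, 0.003]
force: [-0.1, 0.4, 0.2]
grip_width: 1.003
knob [-0.0002  0.      0.0012]
start [ 0.0038  0.1087 -0.0427]
zax [ 1.7e-03 -4.0e-04 -1.0e+00] down in tool [-1.5e-03 -8.0e-04  1.0e+00] xyaw 17.21 [ 0.5352 -0.0276  0.0972] F [-0.12  0.42  0.2 ] T [ 0.021 -0.054  0.018] q6 1.09 g 1.003 t 4.95
control_top [328.5 228.4] 0.69 [ 0.5524 -0.0719  0.06  ]
knob_grip [253.  249.1] 0.94 [ 0.5357 -0.0238  0.086 ]
knob_top [256.6 263.9] 0.91 [ 0.5361 -0.026   0.102 ]
knob_axis [253.7 265.4] 0.62 [ 0.51   -0.0317  0.06  ]
start_top [440.5 240. ] 0.63 [ 0.5731 -0.1314  0.082 ]
{'time_s': np.float64(5.25), 'qpos': array([-0.181,  0.449,  1.804, -0.   ,  0.887,  1.09 ]), 'position': array([ 0.535, -0.028,  0.097]), 'ee_rot': array([3.106e+00, 4.700e-01, 3.000e-03]), 'force': array([-0.078, -0.923,  0.084]), 'ft_torque': array([0.007, 0.051, 0.05 ])}
```

View pics/w2.png

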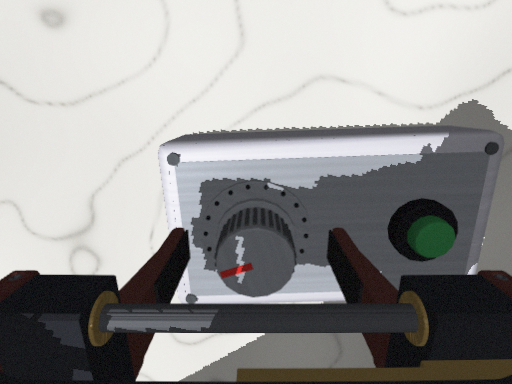

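The knob (257,258) sits midway between the fingers (187 and 330), with the pointer at (236,271). Closing.

```bash
python3 -m inch '[[[0,0,0,0,0,0,0.6],[0,0,0,0,0,0,0.4],[0,0,0,0,0,0,0.4],[0,0,0,0,0,0,0.4],[0,0,0,0,0,0,0.4]]]' 25; python3 t.py
```

```text
time_s: 5.75
position: [0.5354, -0.0278, 0.0974]
ee_rot: [3.106, 0.47, 0.003]
force: [-0.0, 1.3, -0.8]
grip_width: 0.581
knob [-0.0003 -0.0002  0.0014]
start [ 0.0037  0.1085 -0.0425]
zax [ 2.e-03 -4.e-04 -1.e+00] down in tool [-0.0017 -0.001   1.    ] xyaw 17.2 [ 0.5354 -0.0278  0.0974] F [-0.    1.33 -0.77] T [-0.011  0.019 -0.009] q6 1.09 g 0.581 t 5.75
```

```bash
python3 -m inch '[[[0,0,0,0,0,0,0.3],[0,0,0,0,0,0,0.3],[0,0,0,0,0,0,0.3]]]' 30; python3 t.py
```

```text
time_s: 6.05
position: [0.5347, -0.0261, 0.0974]
ee_rot: [-3.104, -0.468, -0.002]
force: [-0.0, -0.7, -0.4]
grip_width: 0.497
knob [-0.0002  0.0016  0.0014]
start [ 0.0039  0.1101 -0.0428]
zax [ 9.0e-04  2.4e-03 -1.0e+00] down in tool [-0.0016  0.0021  1.    ] xyaw 17.13 [ 0.5347 -0.0261  0.0974] F [-0.04 -0.75 -0.37] T [-0.088 -0.011 -0.101] q6 1.09 g 0.497 t 6.05
```

```bash
python3 -m inch '[[[0,0,0,0,0,-0.07,0.3],[0,0,0,0,0,-0.07,0.3],[0,0,0,0,0,-0.07,0.3],[0,0,0,0,0,-0.07,0.3],[0,0,0,0,0,-0.07,0.3]]]'; python3 t.py; python3 look.py w3.png|tail -1
```

```text
time_s: 6.55
position: [0.5349, -0.0266, 0.0974]
ee_rot: [-2.97, -1.019, -0.003]
force: [-0.1, -0.2, -0.7]
grip_width: 0.496
knob [-0.0007  0.0009  0.0014]
start [-0.0352  0.1039 -0.0427]
zax [ 0.0013  0.0019 -1.    ] down in tool [-2.2e-03  7.0e-04  1.0e+00] xyaw 37.87 [ 0.5349 -0.0266  0.0974] F [-0.08 -0.15 -0.69] T [-0.047 -0.084 -0.245] q6 0.728 g 0.496 t 6.55
{'time_s': np.float64(6.85), 'qpos': array([-0.18 ,  0.448,  1.805,  0.003,  0.888,  0.732]), 'position': array([ 0.535, -0.027,  0.097]), 'ee_rot': array([-2.972, -1.013, -0.003]), 'force': array([ 0.83 , -0.081, -0.035]), 'ft_torque': array([-0.082, -0.078, -0.122])}
```

View pics/w3.png

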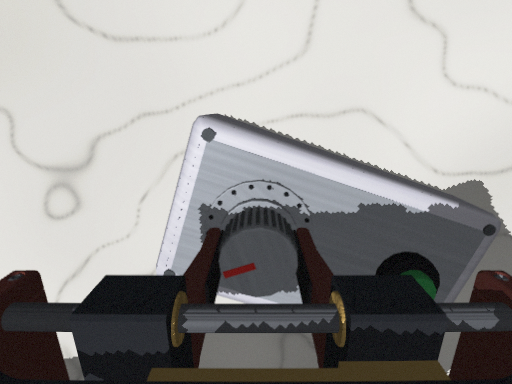

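The knob follows the jaws: the pointer at (238,271) hasn't changed relative to the fingers, after a turn of about 20°. The earliest possible stop is at 95°, so I'll continue to about 80°.

```bash
python3 -m inch '[[[0,0,0,0,0,-0.1,0.3],[0,0,0,0,0,-0.1,0.3],[0,0,0,0,0,-0.1,0.3],[0,0,0,0,0,-0.1,0.3],[0,0,0,0,0,-0.1,0.3],[0,0,0,0,0,-0.1,0.3],[0,0,0,0,0,-0.1,0.3],[0,0,0,0,0,-0.1,0.3],[0,0,0,0,0,-0.1,0.3],[0,0,0,0,0,-0.1,0.3],[0,0,0,0,0,0,0.3]]]'
cat > r.py <<'E'
from h import *
import sys
T=[];Y=[];F=[]
for i in range(6):
    c=optics.capture('wrist')
    st=robot.get_state();R=cv2.Rodrigues(np.array(st['ee_rot']))[0]
    T.append(st['ft_torque']);F.append(st['force']);Y.append(np.degrees(np.arctan2(R[1,0],R[0,0])))
y=np.median(Y)
print('yaw',y.round(2),'turned',((y-17.13)%360).round(2),'Tz',np.mean(T,0)[2].round(3),'sd',np.std(T,0)[2].round(3),'Txy',np.mean(T,0)[:2].round(3),'F',np.mean(F,0).round(2),'pos',st['position'].round(4),'down',(R.T@[0,0,-1])[:2].round(4),'q6',st['qpos'][5].round(2),'g',round(st['grip_width'],3),'t',round(st['time_s'],2))
hsv=cv2.cvtColor(c['img'],cv2.COLOR_RGB2HSV)
m=((hsv[...,0]<8)|(hsv[...,0]>172))&(hsv[...,1]>150)&(hsv[...,2]>60)
m[:200]=0;m[300:]=0;m[:,:215]=0;m[:,303:]=0
v,u=np.nonzero(m)
if len(u)>15:
    P=np.array([atz(c,a,b,.102)[:2] for a,b in zip(u,v)]);P0=P.mean(0)
    d=np.linalg.svd(P-P0)[2][0]; d*=np.sign(d@(P0-st['position'][:2]))
    p=np.degrees(np.arctan2(d[1],d[0])); print('pointer',p.round(1),'turned',((p-125.4)%360).round(1),'n',len(u),u.mean().round(1),v.mean().round(1))
E
python3 r.py
```

```text
time_s: 7.95
position: [0.5362, -0.027, 0.0974]
ee_rot: [2.092, 2.342, 0.005]
force: [0.8, 0.1, -0.6]
grip_width: 0.496
yaw 96.33 turned 79.2 Tz 0.122 sd 0.044 Txy [0.047 0.034] F [ 0.66  0.39 -0.15] pos [ 0.5361 -0.027   0.0974] down [-0.0013 -0.0034] q6 -0.29 g 0.495 t 8.25
pointer -154.5 turned 80.1 n 199 239.4 270.2
```

```bash
python3 -m inch '[[[0,0,0,0,0,-0.05,0.3],[0,0,0,0,0,-0.05,0.3],[0,0,0,0,0,-0.05,0.3],[0,0,0,0,0,-0.05,0.3],[0,0,0,0,0,-0.05,0.3],[0,0,0,0,0,-0.05,0.3],[0,0,0,0,0,-0.05,0.3],[0,0,0,0,0,0,0.3]]]'; python3 r.py
```

```text
time_s: 9.05
position: [0.5366, -0.0269, 0.0974]
ee_rot: [1.651, 2.67, 0.007]
force: [0.3, 0.9, 0.1]
grip_width: 0.493
yaw 116.5 turned 99.37 Tz 0.103 sd 0.022 Txy [0.004 0.026] F [ 0.66  0.77 -0.02] pos [ 0.5366 -0.0269  0.0975] down [-0.0002 -0.005 ] q6 -0.65 g 0.497 t 9.35
pointer -134.6 turned 100.0 n 198 239.4 270.2
```

```bash
python3 -m inch '[[[0,0,0,0,0,-0.05,0.3],[0,0,0,0,0,-0.05,0.3],[0,0,0,0,0,0,0.3]]]'; python3 r.py
```

```text
time_s: 9.65
position: [0.5367, -0.0269, 0.0974]
ee_rot: [1.516, 2.749, 0.007]
force: [0.5, 0.1, 1.1]
grip_width: 0.497
yaw 122.19 turned 105.06 Tz -0.053 sd 0.046 Txy [-0.038  0.012] F [0.38 1.   0.44] pos [ 0.5367 -0.0269  0.0974] down [ 0.     -0.0054] q6 -0.75 g 0.497 t 9.95
pointer -129.0 turned 105.6 n 196 239.4 270.2
```

```bash
python3 -m inch '[[[0,0,0,0,0,-0.05,0.3],[0,0,0,0,0,0,0.3]]]'; python3 r.py
```

```text
time_s: 10.15
position: [0.5368, -0.0268, 0.0974]
ee_rot: [1.447, 2.785, 0.007]
force: [0.5, 0.7, -0.2]
grip_width: 0.497
yaw 125.03 turned 107.9 Tz 0.018 sd 0.029 Txy [-0.033  0.029] F [ 0.43  0.77 -0.17] pos [ 0.5368 -0.0268  0.0974] down [ 0.0004 -0.0055] q6 -0.8 g 0.493 t 10.45
pointer -125.8 turned 108.8 n 198 239.2 270.3
```

No stop at click 5, since the torque fell past the crest. On to click 6.

```bash
python3 -m inch '[[[0,0,0,0,0,-0.05,0.3],[0,0,0,0,0,-0.05,0.3],[0,0,0,0,0,-0.05,0.3],[0,0,0,0,0,-0.05,0.3],[0,0,0,0,0,0,0.3]]]'; python3 r.py;  python3 -m inch '[[[0,0,0,0,0,-0.05,0.3],[0,0,0,0,0,-0.05,0.3],[0,0,0,0,0,0,0.3]]]'; python3 r.py
```

```text
time_s: 10.95
position: [0.537, -0.0267, 0.0975]
ee_rot: [1.156, 2.917, 0.008]
force: [0.5, 1.3, 0.3]
grip_width: 0.494
yaw 136.7 turned 119.57 Tz 0.039 sd 0.037 Txy [-0.05  0.01] F [ 0.14  0.74 -0.29] pos [ 0.537  -0.0267  0.0975] down [ 0.0016 -0.006 ] q6 -1.0 g 0.496 t 11.25
pointer -114.5 turned 120.1 n 197 239.6 270.1
time_s: 11.55
position: [0.537, -0.0266, 0.0974]
ee_rot: [1.009, 2.971, 0.008]
force: [0.8, 0.5, -0.1]
grip_width: 0.496
yaw 142.41 turned 125.28 Tz -0.033 sd 0.022 Txy [-0.052 -0.003] F [0.98 1.   0.03] pos [ 0.5371 -0.0266  0.0975] down [ 0.0021 -0.0062] q6 -1.1 g 0.493 t 11.85
pointer -109.1 turned 125.5 n 195 239.8 270.0
```

```bash
python3 -m inch '[[[0,0,0,0,0,-0.05,0.3],[0,0,0,0,0,0,0.3]]]'; python3 r.py
```

```text
time_s: 12.05
position: [0.5371, -0.0265, 0.0975]
ee_rot: [0.935, 2.995, 0.008]
force: [0.2, 2.0, -1.0]
grip_width: 0.491
yaw 145.24 turned 128.11 Tz 0.018 sd 0.03 Txy [-0.083 -0.005] F [ 0.62  0.8  -0.02] pos [ 0.5371 -0.0265  0.0974] down [ 0.0024 -0.0062] q6 -1.15 g 0.495 t 12.35
pointer -105.9 turned 128.7 n 192 239.6 270.1
```

Not click 6 either. On to click 7.

```bash
python3 -m inch '[[[0,0,0,0,0,-0.05,0.3],[0,0,0,0,0,-0.05,0.3],[0,0,0,0,0,-0.05,0.3],[0,0,0,0,0,-0.05,0.3],[0,0,0,0,0,0,0.3]]]'; python3 r.py;  python3 -m inch '[[[0,0,0,0,0,-0.05,0.3],[0,0,0,0,0,-0.05,0.3],[0,0,0,0,0,0,0.3]]]'; python3 r.py
```

```text
time_s: 12.85
position: [0.5372, -0.0263, 0.0975]
ee_rot: [0.626, 3.074, 0.008]
force: [0.7, 0.4, -0.8]
grip_width: 0.495
yaw 156.91 turned 139.78 Tz 0.018 sd 0.032 Txy [-0.056 -0.075] F [ 0.47  1.14 -0.25] pos [ 0.5372 -0.0263  0.0975] down [ 0.0037 -0.0062] q6 -1.35 g 0.494 t 13.15
pointer -94.1 turned 140.5 n 203 239.6 270.2
time_s: 13.45
position: [0.5373, -0.0262, 0.0975]
ee_rot: [0.472, 3.101, 0.009]
force: [-0.2, 0.9, 0.6]
grip_width: 0.496
yaw 162.61 turned 145.48 Tz -0.104 sd 0.036 Txy [-0.132 -0.056] F [ 0.71  0.8  -0.13] pos [ 0.5373 -0.0262  0.0975] down [ 0.0044 -0.0063] q6 -1.45 g 0.499 t 13.75
pointer -88.6 turned 146.0 n 198 239.5 270.2
```

```bash
python3 -m inch '[[[0,0,0,0,0,-0.05,0.3],[0,0,0,0,0,0,0.3]]]'; python3 r.py
```

```text
time_s: 13.95
position: [0.5374, -0.0261, 0.0975]
ee_rot: [0.396, 3.111, 0.009]
force: [1.3, 0.9, 0.6]
grip_width: 0.496
yaw 165.43 turned 148.3 Tz -0.116 sd 0.021 Txy [-0.148  0.017] F [ 0.86  1.19 -0.11] pos [ 0.5373 -0.0261  0.0975] down [ 0.0047 -0.0062] q6 -1.5 g 0.493 t 14.25
pointer -85.7 turned 148.9 n 194 239.3 270.3
```

```bash
python3 r.py; python3 r.py
```

```text
yaw 165.48 turned 148.35 Tz -0.165 sd 0.037 Txy [-0.133  0.   ] F [0.72 1.01 0.14] pos [ 0.5374 -0.0261  0.0975] down [ 0.0048 -0.0062] q6 -1.5 g 0.496 t 14.55
pointer -85.8 turned 148.8 n 196 239.4 270.2
yaw 165.49 turned 148.36 Tz -0.169 sd 0.028 Txy [-0.146  0.011] F [ 0.85  1.64 -0.17] pos [ 0.5374 -0.0261  0.0975] down [ 0.0048 -0.0062] q6 -1.5 g 0.496 t 14.85
pointer -85.7 turned 148.9 n 193 239.5 270.2
```

```bash
python3 -m inch '[[[0,0,0,0,0,-0.02,0.3],[0,0,0,0,0,0,0.3]]]'; python3 r.py
```

```text
time_s: 15.05
position: [0.5374, -0.0261, 0.0975]
ee_rot: [0.362, 3.115, 0.009]
force: [1.4, 1.1, -0.7]
grip_width: 0.495
yaw 166.67 turned 149.54 Tz -0.146 sd 0.036 Txy [-0.13  -0.002] F [ 0.84  1.06 -0.45] pos [ 0.5374 -0.0261  0.0975] down [ 0.0049 -0.0062] q6 -1.52 g 0.498 t 15.35
pointer -84.5 turned 150.1 n 194 239.5 270.2
```

```bash
python3 -m inch '[[[0,0,0,0,0,-0.025,0.3],[0,0,0,0,0,0,0.3]]]'; python3 r.py
```

```text
time_s: 15.55
position: [0.5374, -0.0261, 0.0975]
ee_rot: [0.322, 3.119, 0.009]
force: [1.2, 1.6, -0.1]
grip_width: 0.495
yaw 168.15 turned 151.02 Tz -0.134 sd 0.02 Txy [-0.149  0.025] F [ 1.17  1.56 -0.6 ] pos [ 0.5374 -0.0261  0.0975] down [ 0.0051 -0.0062] q6 -1.55 g 0.494 t 15.85
pointer -83.1 turned 151.5 n 194 239.5 270.1
```

Run:
```python
from h import *
T=[];E=[]
for i in range(8):
    optics.capture('wrist'); s=robot.get_state(); T.append(s['ft_torque']);E.append(s['joint_efforts'])
print(np.mean(T,0).round(3),np.mean(E,0).round(3),np.std(E,0).round(4),s['qpos'].round(4))
```

```text
[-0.136  0.017 -0.164] [ -0.682 -49.344 -18.649  -0.182   0.083  -0.155] [0.0022 0.0038 0.0005 0.0015 0.0015 0.0001] [-0.181   0.449   1.8031  0.0078  0.8843 -1.5498]
```

Joint 6 effort is a much cleaner torque signal. The level here is ambiguous, so I'll let go: a free knob past mid-click settles at 160°, one held by the buffer falls back to 140°.

```bash
sed -i "s/'q6',/'eff6',st['joint_efforts'][5].round(3),'q6',/" r.py; python3 r.py|head -1|grep -o 'eff6.*'; python3 -m inch '[[[0,0,0,0,0,0,0.75],[0,0,0,0,0,0,0.75],[0,0,0,0,0,0,0.75]]]'; python3 r.py; python3 look.py w4.png >/dev/null
```

```text
eff6 -0.155 q6 -1.55 g 0.497 t 16.55
time_s: 16.85
position: [0.5371, -0.0264, 0.0974]
ee_rot: [0.323, 3.12, 0.008]
force: [0.5, 0.0, 0.4]
grip_width: 0.723
yaw 168.17 turned 151.04 Tz 0.022 sd 0.033 Txy [ 0.061 -0.133] F [-0.14 -0.06 -0.03] pos [ 0.5372 -0.0263  0.0975] down [ 0.0049 -0.0058] eff6 -0.0 q6 -1.55 g 0.756 t 17.15
pointer -94.4 turned 140.2 n 201 238.7 267.2
```

View pics/w4.png

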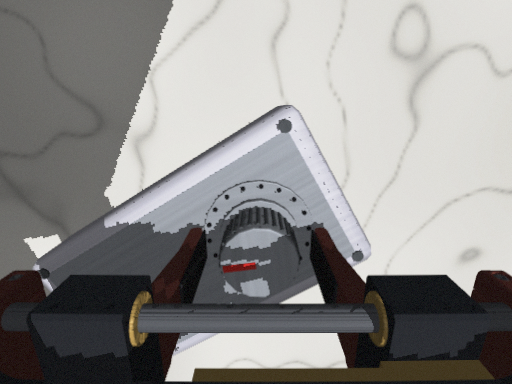

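Released, the knob fell back from 151° to click 7 at 140° (pointer at 239,267), although it was past mid-click. That points to the buffer. I'll regrip and profile it with the clean joint 6 signal.

```bash
python3 -m inch '[[[0,0,0,0.006,0.005,0,0.6],[0,0,0,0,0,0,0.3],[0,0,0,0,0,0,0.3],[0,0,0,0,0,0,0.3],[0,0,0,0,0,0,0.3]]]' 30; python3 r.py; python3 -m inch '[[[0,0,0,0,0,-0.04,0.3],[0,0,0,0,0,0,0.3]]]' ; python3 r.py;python3 -m inch '[[[0,0,0,0,0,-0.04,0.3],[0,0,0,0,0,0,0.3]]]' ; python3 r.py
```

```text
time_s: 17.95
position: [0.5373, -0.0259, 0.0975]
ee_rot: [-0.324, -3.124, 0.0]
force: [-0.7, -0.3, -0.3]
grip_width: 0.496
yaw 168.16 turned 151.03 Tz 0.006 sd 0.032 Txy [ 0.144 -0.163] F [-0.11  0.86  0.25] pos [ 0.5374 -0.0259  0.0975] down [-0.0004  0.0001] eff6 0.012 q6 -1.54 g 0.492 t 18.25
pointer -94.1 turned 140.5 n 199 238.2 266.9
time_s: 18.45
position: [0.5374, -0.0259, 0.0975]
ee_rot: [-0.261, -3.13, -0.0]
force: [-0.0, 1.3, 1.3]
grip_width: 0.494
yaw 170.41 turned 153.28 Tz -0.023 sd 0.031 Txy [ 0.102 -0.168] F [0.05 0.91 0.38] pos [ 0.5373 -0.0259  0.0975] down [-0.0005 -0.0001] eff6 -0.048 q6 -1.58 g 0.495 t 18.75
pointer -92.2 turned 142.4 n 199 238.3 266.8
time_s: 18.95
position: [0.5374, -0.0258, 0.0975]
ee_rot: [-0.2, -3.135, -0.0]
force: [-0.5, 0.6, 0.9]
grip_width: 0.491
yaw 172.66 turned 155.53 Tz -0.063 sd 0.025 Txy [ 0.11  -0.155] F [0.17 0.87 0.55] pos [ 0.5374 -0.0258  0.0975] down [-0.0005 -0.0002] eff6 -0.072 q6 -1.62 g 0.497 t 19.25
pointer -89.9 turned 144.7 n 198 238.1 266.8
```

```bash
python3 -m inch '[[[0,0,0,0,0,-0.04,0.3],[0,0,0,0,0,0,0.3]]]' >/dev/null; python3 r.py;python3 -m inch '[[[0,0,0,0,0,-0.04,0.3],[0,0,0,0,0,0,0.3]]]' >/dev/null; python3 r.py
```

```text
yaw 174.91 turned 157.78 Tz -0.117 sd 0.025 Txy [ 0.111 -0.129] F [0.22 1.32 0.49] pos [ 0.5374 -0.0258  0.0975] down [-0.0004 -0.0004] eff6 -0.147 q6 -1.66 g 0.494 t 19.75
pointer -87.5 turned 147.1 n 199 238.3 266.8
yaw 177.17 turned 160.04 Tz -0.134 sd 0.049 Txy [ 0.088 -0.11 ] F [0.47 1.19 0.16] pos [ 0.5374 -0.0257  0.0975] down [-0.0003 -0.0005] eff6 -0.139 q6 -1.7 g 0.496 t 20.25
pointer -84.9 turned 149.7 n 199 238.3 266.7
```

```bash
python3 -m inch '[[[0,0,0,0,0,0.05,0.3],[0,0,0,0,0,0.05,0.3],[0,0,0,0,0,0.05,0.3],[0,0,0,0,0,0.035,0.3],[0,0,0,0,0,0,0.3]]]' >/dev/null; python3 r.py;python3 -m inch '[[[0,0,0,0,0,0.05,0.3],[0,0,0,0,0,0.05,0.3],[0,0,0,0,0,0,0.3]]]' >/dev/null; python3 r.py;python3 -m inch '[[[0,0,0,0,0,0.05,0.3],[0,0,0,0,0,0,0.3]]]' >/dev/null; python3 r.py; python3 -m inch '[[[0,0,0,0,0,0.05,0.3],[0,0,0,0,0,0,0.3]]]' >/dev/null; python3 r.py
```

```text
yaw 166.25 turned 149.12 Tz 0.048 sd 0.032 Txy [ 0.161 -0.157] F [0.21 1.72 0.22] pos [ 0.5373 -0.0259  0.0975] down [-0.0004  0.0002] eff6 0.051 q6 -1.51 g 0.495 t 21.05
pointer -96.4 turned 138.2 n 197 238.2 266.9
yaw 160.48 turned 143.35 Tz -0.039 sd 0.039 Txy [ 0.145 -0.143] F [0.19 1.28 0.62] pos [ 0.5373 -0.0261  0.0975] down [-0.0004  0.0006] eff6 -0.021 q6 -1.41 g 0.498 t 21.65
pointer -101.7 turned 132.9 n 198 238.1 266.9
yaw 157.67 turned 140.54 Tz -0.022 sd 0.021 Txy [ 0.156 -0.16 ] F [0.09 1.28 0.15] pos [ 0.5373 -0.0261  0.0975] down [-0.0004  0.0007] eff6 -0.003 q6 -1.36 g 0.494 t 22.15
pointer -104.5 turned 130.1 n 197 238.1 266.8
yaw 154.83 turned 137.7 Tz -0.028 sd 0.027 Txy [ 0.128 -0.156] F [0.12 1.26 0.38] pos [ 0.5373 -0.0262  0.0975] down [-0.0003  0.0009] eff6 -0.046 q6 -1.31 g 0.494 t 22.65
pointer -107.3 turned 127.3 n 197 238.2 266.8
```

Mid-click here (130°) reads about 0 N·m, against 0.14–0.155 N·m at 150–151°. So the buffer was met at click 7, carrying about 0.15–0.2 N·m. I'll continue clockwise to 60°.

```bash
python3 -m inch '[[[0,0,0,0,0,0.09,0.3],[0,0,0,0,0,0.09,0.3],[0,0,0,0,0,0.09,0.3],[0,0,0,0,0,0.09,0.3],[0,0,0,0,0,0.09,0.3],[0,0,0,0,0,0.09,0.3],[0,0,0,0,0,0.09,0.3],[0,0,0,0,0,0.09,0.3],[0,0,0,0,0,0.09,0.3],[0,0,0,0,0,0.09,0.3],[0,0,0,0,0,0.09,0.3],[0,0,0,0,0,0.09,0.3],[0,0,0,0,0,0.06,0.3],[0,0,0,0,0,0,0.3]]]' >/dev/null; python3 r.py
```

```text
yaw 87.5 turned 70.37 Tz 0.057 sd 0.024 Txy [ 0.171 -0.127] F [-0.15  0.85 -0.02] pos [ 0.5361 -0.0269  0.0975] down [0.0027 0.0029] eff6 0.05 q6 -0.13 g 0.497 t 24.35
pointer -175.0 turned 59.6 n 200 237.9 267.0
```

The pointer reads 59.6°, four clicks back from 140°. Releasing, then checking.

```bash
python3 -m inch '[[[0,0,0,0,0,0,0.8],[0,0,0,0,0,0,0.8],[0,0,0,0,0,0,0.8],[0,0,0,0,0,0,0.8]]]' >/dev/null; python3 r.py; python3 -m inch '[[[0,0,-0.02,0,0,0,0.8],[0,0,-0.02,0,0,0,0.8],[0,0,-0.02,0,0,0,0.8],[0,0,-0.02,0,0,0,0.8],[0,0,-0.02,0,0,0,0.8],[0,0,-0.02,0,0,0,0.8],[0,0,0,0,0,0,0.8],[0,0,0,0,0,0,0.8]]]' >/dev/null; python3 t.py; python3 look.py w5.png
```

```text
yaw 87.54 turned 70.41 Tz -0.008 sd 0.02 Txy [-0.04  -0.078] F [ 0.38  0.37 -0.42] pos [ 0.5359 -0.0273  0.0974] down [0.0034 0.0032] eff6 -0.001 q6 -0.13 g 0.799 t 25.05
pointer -174.0 turned 60.6 n 200 238.1 266.6
knob [-0.0006  0.0008  0.1245]
start [-0.1017  0.0407  0.0806]
zax [-0.0064 -0.0028 -1.    ] down in tool [0.003  0.0063 1.    ] xyaw 87.55 [ 0.5351 -0.0267  0.2205] F [-0.86  0.12  0.05] T [-0.075 -0.087  0.016] q6 -0.132 g 0.8 t 25.85
control_top [277.2 224.8] 0.9 [ 0.5533 -0.0747  0.06  ]
knob_grip [260.9 189.3] 0.67 [ 0.5365 -0.0238  0.086 ]
knob_top [258.8 196.3] 0.68 [ 0.5344 -0.026   0.102 ]
start_top [297.1 272.9] 0.6 [ 0.5734 -0.1248  0.082 ]
{'time_s': np.float64(26.15), 'qpos': array([-0.176,  0.296,  1.675, -0.004,  1.179, -0.132]), 'position': array([ 0.535, -0.027,  0.22 ]), 'ee_rot': array([-2.266, -2.17 ,  0.012]), 'force': array([ 1.103, -0.431, -0.514]), 'ft_torque': array([-0.033, -0.085,  0.003])}
```

View pics/w5.png

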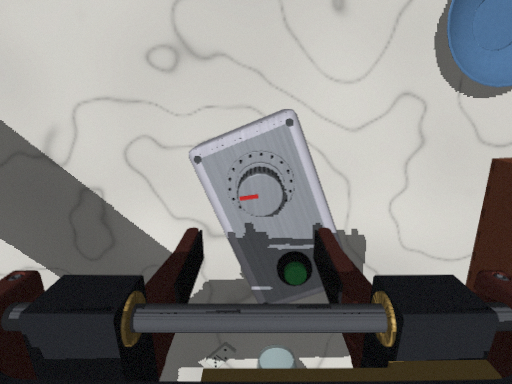

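The pointer holds at 60.6° after release (251,197 against the dots). Next is the button: closed fingers, moved over it.

```bash
sed -i 's/\[.5709,-.1303,.14\]/[.5726,-.130,.105]/' t.py; python3 -m inch '[[[-0.034,0.013,0,0.006,-0.003,0,0],[-0.034,0.013,0,0,0,0,0],[-0.034,0.013,0,0,0,0,0],[0,0,0,0,0,0,0],[0,0,0,0,0,0,0]]]' >/dev/null; python3 t.py
python3 - <<'E'
from h import *
s=robot.get_state();R=cv2.Rodrigues(np.array(s['ee_rot']))[0]
w=np.arctan2(R[1,0],R[0,0]);print((R.T@(np.array([.5726,-.130,.12])-s['position'])).round(4))
E
```

```text
knob [ 0.1036 -0.0357  0.1206]
start [0.0029 0.0058 0.1112]
zax [-0.0198 -0.003  -0.9998] down in tool [0.0038 0.0197 0.9998] xyaw 87.66 [ 0.5689 -0.1323  0.2163] F [-0.6   0.31  0.46] T [-0.011 -0.121 -0.02 ] q6 -0.296 g 0.387 t 26.65
[0.0028 0.0055 0.0962]
```

```bash
python3 -m inch '[[[0.002,0.003,0.02,-0.02,0.004,0,0],[0,0,0.02,0,0,0,0],[0,0,0.02,0,0,0,0],[0,0,0.01,0,0,0,0],[0,0,0,0,0,0,0],[0,0,0,0,0,0,0]]]' >/dev/null; python3 t.py
```

```text
knob [ 0.0961 -0.0384  0.0479]
start [-0.0047  0.0031  0.0387]
zax [-0.0011  0.0025 -1.    ] down in tool [-0.0024  0.0012  1.    ] xyaw 87.82 [ 0.5698 -0.1253  0.1437] F [0.09 0.45 0.72] T [-0.01  -0.08   0.019] q6 -0.299 g 0.006 t 27.25
```

```bash
python3 -m inch '[[[-0.005,0.003,0.01,-0.001,-0.002,0,0],[0,0,0.01,0,0,0,0],[0,0,0,0,0,0,0],[0,0,0,0,0,0,0]]]' >/dev/null; python3 t.py;python3 look.py w6.png
```

```text
knob [ 0.1018 -0.0433  0.0279]
start [ 0.0009 -0.0019  0.0191]
zax [ 0.0035 -0.001  -1.    ] down in tool [ 9.0e-04 -3.6e-03  1.0e+00] xyaw 87.85 [ 0.5744 -0.131   0.1241] F [-0.05 -0.07 -0.54] T [-0.058 -0.014 -0.023] q6 -0.304 g 0.005 t 27.65
control_top [223.7 144.5] 0.81 [ 0.5517 -0.0729  0.06  ]
control_top [259.3 228.4] 0.59 [ 0.5747 -0.139   0.06  ]
knob_grip [187.5  69.5] 0.7 [ 0.5371 -0.0258  0.086 ]
knob_top [177.7  65.4] 0.72 [ 0.5357 -0.0255  0.102 ]
knob_top [163.4 354.7] 0.46 [ 0.5011 -0.2183  0.102 ]
start_top [256.9 225.8] 0.56 [ 0.5733 -0.127   0.082 ]
{'time_s': np.float64(27.95), 'qpos': array([-0.341,  0.472,  1.665,  0.   ,  1.001, -0.304]), 'position': array([ 0.574, -0.131,  0.124]), 'ee_rot': array([2.26 , 2.177, 0.003]), 'force': array([-0.465,  1.205,  0.17 ]), 'ft_torque': array([-0.014, -0.121, -0.034])}
```

View pics/w6.png

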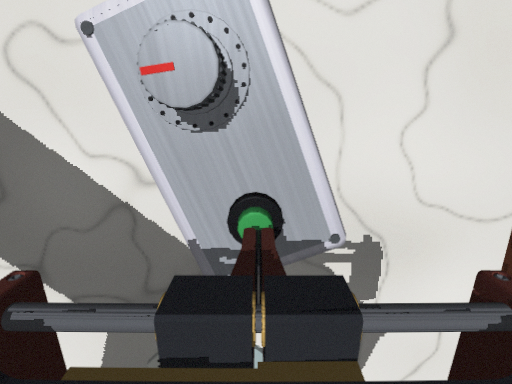

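The closed tips (258) line up with the button (256,224). Descending and pressing in small steps.

```bash
python3 -m inch '[[[0.001,-0.002,0.008,0.003,0.001,0,0],[0,0,0.007,0,0,0,0],[0,0,0,0,0,0,0]]]' ; python3 t.py; python3 -m inch '[[[0,0,0.004,0,0,0,0],[0,0,0,0,0,0,0]]]'; python3 -m inch '[[[0,0,0.003,0,0,0,0],[0,0,0,0,0,0,0]]]'; python3 t.py
```

```text
time_s: 28.25
position: [0.5724, -0.1298, 0.1086]
ee_rot: [2.262, 2.179, 0.001]
force: [0.7, -0.6, 0.3]
grip_width: 0.007
knob [ 0.1006 -0.0412  0.0125]
start [-0.0002  0.0002  0.0036]
zax [ 1.5e-03 -2.0e-04 -1.0e+00] down in tool [ 1.0e-04 -1.5e-03  1.0e+00] xyaw 87.86 [ 0.5724 -0.1298  0.1086] F [ 0.67 -0.62  0.29] T [ 0.003 -0.025  0.021] q6 -0.304 g 0.007 t 28.25
time_s: 28.45
position: [0.5723, -0.1297, 0.1039]
ee_rot: [2.262, 2.179, 0.001]
force: [-1.5, -0.6, 1.7]
grip_width: 0.007
time_s: 28.65
position: [0.5725, -0.1297, 0.101]
ee_rot: [2.262, 2.179, 0.001]
force: [-0.0, 0.5, 4.1]
grip_width: 0.007
knob [ 0.1006 -0.0413  0.005 ]
start [-0.0003  0.0001 -0.004 ]
zax [ 1.2e-03 -1.0e-04 -1.0e+00] down in tool [ 0.     -0.0012  1.    ] xyaw 87.86 [ 0.5725 -0.1297  0.101 ] F [-0.04  0.48  4.15] T [0.033 0.032 0.027] q6 -0.304 g 0.007 t 28.65
```

```bash
python3 -m inch '[[[0,0,0.003,0,0,0,0],[0,0,0,0,0,0,0]]]'; python3 -m inch '[[[0,0,0.002,0,0,0,0],[0,0,0,0,0,0,0]]]'
```

```text
time_s: 28.85
position: [0.5726, -0.1298, 0.0986]
ee_rot: [2.262, 2.179, 0.001]
force: [-1.7, 0.3, 5.2]
grip_width: 0.007
time_s: 29.05
position: [0.5726, -0.1298, 0.0987]
ee_rot: [2.261, 2.178, 0.002]
force: [-1.1, 1.6, 4.6]
grip_width: 0.006
```

```bash
python3 -m inch '[[[0,0,0.004,0,0,0,0],[0,0,0.004,0,0,0,0]]]'; python3 -m inch '[[[0,0,0.006,0,0,0,0],[0,0,0.006,0,0,0,0],[0,0,0.006,0,0,0,0]]]'
```

```text
time_s: 29.25
position: [0.5729, -0.1298, 0.0975]
ee_rot: [2.259, 2.178, 0.003]
force: [-14.6, 3.9, 49.6]
grip_width: 0.007
time_s: 29.55
position: [0.5728, -0.1298, 0.0974]
ee_rot: [2.254, 2.176, 0.005]
force: [-16.4, 5.2, 55.4]
grip_width: 0.002
```

It's clearly bottomed out, and harder than I meant: about 55 N at the fingertips. Letting go and backing away.

```bash
python3 -m inch '[[[0,0,-0.01,0,0,0,0],[0,0,-0.02,0,0,0,0],[0,0,-0.04,0,0,0,0],[0,0,-0.04,0,0,0,0],[-0.04,0,-0.02,0,0,0,0],[-0.04,0,0,0,0,0,0],[-0.04,0,0,0,0,0,0],[0,0,0,0,0,0,0],[0,0,0,0,0,0,0],[0,0,0,0,0,0,0]]]'; python3 look.py w7.png
python3 - <<'E'
from h import *
for n in ['top','scene']:
    c=cap(n,n+'1.png')
    for q,z in dict(start_top=.082,knob_top=.102,glass=0,dish=0,caddy=0,domino_a=0).items():
        for r in optics.mark_of(n,q)[:4 if q=='domino_a' else 1]: print(n,q,np.round(r['centre'],1),round(r['score'],2))
a=cv2.imread('pics/top1.png')[180:280,170:290]
cv2.imwrite('pics/top1z.png',cv2.resize(a,None,fx=6,fy=6,interpolation=cv2.INTER_CUBIC))
E
```

```text
time_s: 30.55
position: [0.5683, -0.2521, 0.2364]
ee_rot: [2.246, 2.174, 0.009]
force: [0.3, 0.7, -0.2]
grip_width: 0.001
control_top [236.8   2.2] 0.82 [ 0.5557 -0.0735  0.06  ]
start_top [258.   57.5] 0.61 [ 0.5741 -0.1261  0.082 ]
{'time_s': np.float64(30.85), 'qpos': array([-5.290e-01,  3.880e-01,  1.485e+00,  1.000e-03,  1.252e+00,
       -4.970e-01]), 'position': array([ 0.569, -0.252,  0.237]), 'ee_rot': array([2.245, 2.175, 0.009]), 'force': array([ 0.494, -0.229,  0.073]), 'ft_torque': array([-0.   , -0.045, -0.005])}
top start_top [243.8 216.9] 0.48
top knob_top [206.5 233.7] 0.47
top glass [318.1 230.3] 0.7
top dish [159.5 148.3] 0.64
top caddy [396.9 242.8] 0.71
top domino_a [ 85.  237.6] 0.7
top domino_a [315.1 262.9] 0.54
top domino_a [ 99.  201.4] 0.53
top domino_a [ 86.4 269.7] 0.52
scene start_top [251.5 190.1] 0.54
scene knob_top [284.7 178.8] 0.73
scene glass [189.9 185.8] 0.56
scene dish [319.7 275.1] 0.81
scene caddy [132.8 167.2] 0.59
scene domino_a [380.2 237.5] 0.57
scene domino_a [381.1 185.9] 0.51
scene domino_a [390.8 211.1] 0.5
scene domino_a [202.8 167.5] 0.47
```

View pics/w7.png

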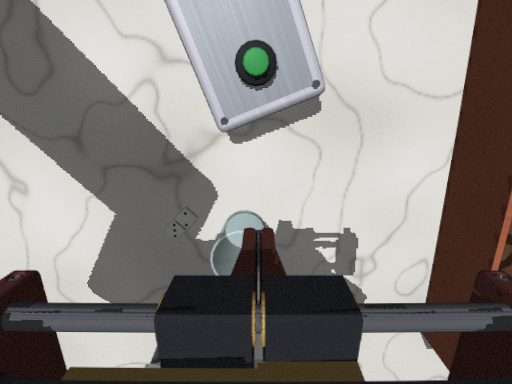

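View pics/top1.png

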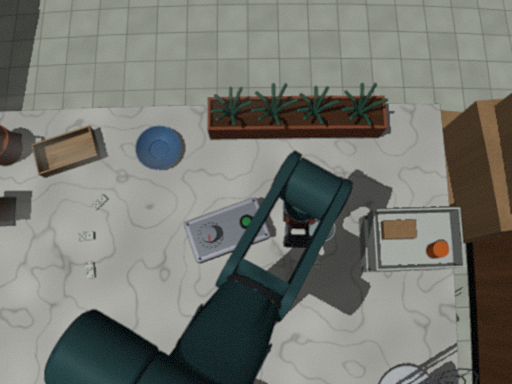

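View pics/scene1.png

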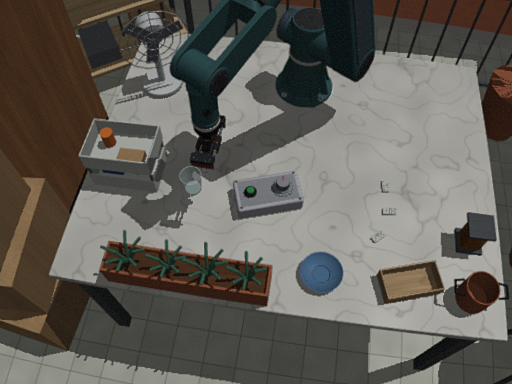

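The button is up again (256,62 in the wrist view), and the glass, dish, dominoes and caddy are where they were. One last check of the knob pointer, using the top camera.

Run:
```python
from h import *
c=cap('top')
h=cv2.cvtColor(c['img'],cv2.COLOR_RGB2HSV);m=((h[...,0]<10)|(h[...,0]>170))&(h[...,1]>70)
mm=np.zeros_like(m);mm[222:248,196:224]=m[222:248,196:224];v,u=np.nonzero(mm)
P=np.array([atz(c,a,b,.102)[:2] for a,b in zip(u,v)]);p=P.mean(0)
print(len(u),p); d=np.linalg.svd(P-p)[2][0]; print('line angle (either way)',np.degrees(np.arctan2(d[1],d[0])))
s=robot.get_state();print(s['force'],s['time_s'])
```

```text
12 [ 0.52409537 -0.027714  ]
line angle (either way) -165.80505275096485
[ 0.49292753 -0.07916524 -0.51448323] 31.6
```

View pics/top1z.png

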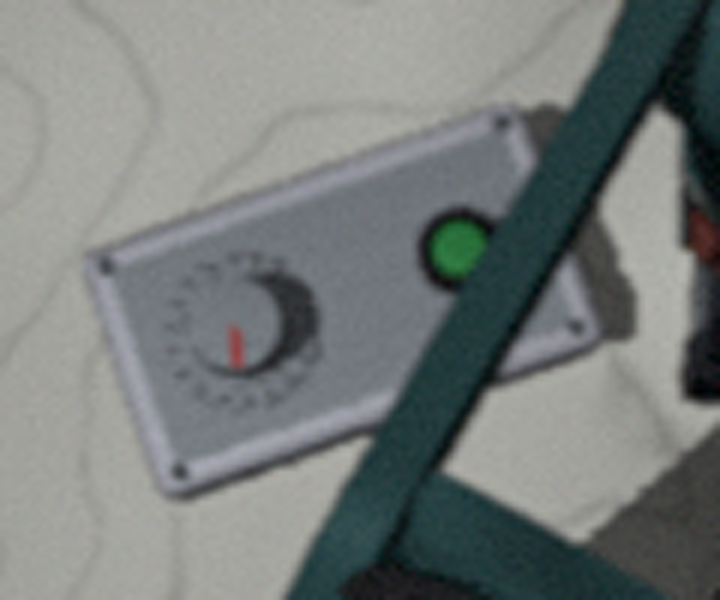

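The top view has the pointer aimed straight down the image (234,328 to 237,367), which is about 184–186° in the world. That is the expected fourth click back.

```bash
python3 -c "
from cell import robot; print(robot.finish_job())"
```

```text
the job is handed in; nothing more can be done
None
```

I set the knob four clicks clockwise of its anticlockwise stop, pressed the start button fully down and released it, and handed the job in at about 32 s.

**Stop:** It lies at the seventh click, 140° anticlockwise of the start. At 150–151° the knob resisted with about 0.14–0.155 N·m, while a free mid-click point reads about 0. When I let go there it fell back to 140°. I turned into the buffer twice, the second time to confirm it.

**Knob:** After release the wrist camera read 60.6°, where four clicks back from 140° is 60°. The last top view agrees by eye at about 184–186°, where 185.5° is expected. An automatic line fit on only 12 pixels in that view gave 194°, which I put down to low resolution.

**Button:** It bottomed out and sprang back up. My last push was harder than intended, about 55 N through the fingertips. That is well under the 120 N wrist limit. It is over the 40 N limit for the arm or gripper's body, and I took the fingertips not to count as body.

**Bystanders:** The dominoes, glass, dish and caddy look unmoved in the final pictures.

**Disagreement:** The buffer torque I felt, about 0.15–0.2 N·m, was lower than the stated stiffness predicts at that angle, about 0.5 N·m. Either figure is below the 0.6 N·m limit and above the 0.1 N·m that marks the stop.

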